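# Shut the scanner after cleaning and jog its feed

## Robot

A 7-joint arm with a two-finger parallel gripper is mounted at the origin on the work surface. World frame = base frame: x ahead of the robot, y to its left, z up, the work surface at z = 0. Lengths are in m, angles in degrees, forces in N, time in s.
With the tool pointing down it reaches from about 0.425 to 0.95 m from the base axis. Payload 4.7 kg.
Tool frame: the origin (TCP) lies at the very end of the fingers, on their centre line; the grasp point (between the pads) lies 19 mm behind it; z points along the fingers, y is the line along which they close (so a half turn about z gives the same grasp; the last joint's range is limited). The gripper opens to 85 mm and grips with 20 to 120 N. Pads are 22 mm wide; open, the fingers measure 114 mm over their backs; the gripper's body (76 mm by 85 mm) begins 54 mm behind the grasp point. The pads swing forward as they close: fully open they stand 13 mm farther back than shut.
Start: joints at [68.589, 26.849, -2.785, 87.806, 1.381, 65.374, -4.715], TCP at [0.228, -0.635, 0.231] pointing down, gripper open.
Joint ranges: [-148.3, 148.3], [-19.14, 114.17], [-79.39, 73.82], [5.75, 140.21], [-59.74, 239.74], [12.07, 113.84], [-152.46, 152.46]. Speed limits (degrees/s): [147.25, 147.25, 180, 180, 180, 180, 180].

## Interface

Orientations are given as [roll, pitch, yaw] about the fixed x, y, z axes, in that order (R = Rz(yaw) Ry(pitch) Rx(roll)).
In Python, from bench import r gives the robot as it stands.
- The arm moves only by the shell command python3 -m crank 'ROWS' [FORCE]. ROWS is JSON, a list of rows, each an object with "travel": the shift along the world's x, y, z in m, a list of three; "rotation": the turn, a rotation vector about the world's x, y, z in degrees, a list of three; "gripper": the opening, from 0 (shut) to 1 (fully open). In form: [{"travel": [x, y, z], "rotation": [rx, ry, rz], "gripper": gripper}, ...]. A call has 1 to 10 rows; each row shifts and turns the commanded pose from where the row before left it; what a row does not reach is not made up. A row lasts 1/10 s, in which the tool goes at most 50 mm and 8.59 degrees, less where a joint would pass 70% of its speed; a pose out of reach is approached as far as the arm can. A call is refused whole if a number of a shift passes 0.05 or a number of a turn 8.59, either way. A call with a gripper value outside its range is refused whole. The fingers move at their own pace and stop on an object; FORCE is the grip in N (left out, the last holds). Time passes only in rows, so rows that do not move let the fingers close. It gives the time, the measured TCP pose, the force, the opening and the grip force at its end, in the units of the state.
- r.get_state(): the state, without advancing time (a new reading comes with each control period).
- r.camera(name): name is "side" or "top"; returns the picture (420x560x3 uint8, red, green, blue); there is no depth.
- r.calibration(name): a dict with "fov_y" (degrees; the focal length in pixels is half the picture's height over the tangent of half this angle, whatever the lens; pixels are square), "cx", "cy" (the principal point, pixels), "R" (3x3) and "t" (3): a world point X has camera coordinates R X + t. Camera axes: x right, y down, z forward; pixel columns grow to the right and rows downward; lengths in m; the calibration is good to about 2 mm. A picture is of the moment at which its call begins. calibration takes no time and is no camera call.
- r.sign_off(): hands the job in; it is judged then, once.
The state is a dict: "time_s": time; "joints": joint angles; "joint_vel": joint speeds; "tau": joint torques, N m; "tcp_pos": TCP position; "eef_rot": TCP orientation; "ft_force": force on the tool from outside, world axes, zero at the start; "wrist_torque": the same for the moment, N m; "gripper_width": opening from 0.0 (shut) to 1.0 (fully open); "grip_force": force on a finger pad.
Only numpy, scipy, OpenCV 4.12 (cv2) and the standard library are available. Lean on these libraries where they do the work, as an engineer would, in place of code of your own. Each camera call takes 0.05 s, during which the arm holds its last target. There are 200 camera calls.

## Task

The desk scanner has just been cleaned: lift the cleaning block out of its open bed and set it down, standing upright, in the middle of the round steel dish (no dropping). Then swing the scanner's cover fully shut, and after that hold the large jog button on its sloping front console fully down for four seconds in one press and let go, so that the feed gauge's pointer runs about 30 mm along its scale. Do not press the small eject button, and leave the other things on the bench where they are.

Things in the scene. Friction and masses are not known exactly. Their poses are not given: they have to be found in the camera images.
- bed (a point): Centre of the scanner's bed floor, 80 mm above the bench. The scanner: fixed black and grey desktop machine 200 mm wide, 195 deep, 103 high, sloping console to the right as the robot sees it. Site axes = scanner axes: x level from console to back, y left seen from the console, z up. The bed is an open recess, x -47..+55 mm, y +-68 mm from here, its walls 23 mm above the floor.
- block_mid (a point): Centre (24 mm above its underside) of the loose cleaning block standing in the bed, 55-110 g: black rubber foot 30 x 64 x 8 mm (x, y, z) with an upright white bar 16 x 56 x 40 mm on it, 48 mm high in all; y runs along the long side. Pinch the bar across its 16 mm (block x), tips above the foot. It stands too high for the cover to shut over it.
- dish: Round steel parts dish, loose, 0.35 kg, 152 mm across the rim, 26 mm high; origin at the centre of its underside. Floor 4 mm thick, flat over a radius of about 64 mm. It lies to the left or to the right of the scanner; the grey divided box of screws lies on the other side.
- cover (a joint): Cover hinge, rad: 0 fully shut (level), 1.65 to 1.85 at the start (leaning back a little past upright), stop at 1.95. Stiff friction hinge: it stays where it is left; about 3 N near its front edge moves it.
- cover_hinge (a point): Middle of the cover's hinge line (along scanner y); scanner axes. Cover: grey panel 142 mm wide, 170 mm from hinge to front edge, 8 mm thick. At joint value q its underside runs from here along (-cos q, 0, sin q); its outer face, 8 mm off, looks along (sin q, 0, cos q). To shut it, hook behind the outer face near the edge, draw it to the console side, follow it down in an arc, press it flat.
- cover_edge (a point): Middle of the cover's front edge, half-way through its thickness, 170 mm from the hinge line.
- jog_top (a point): Centre of the top face of the jog button: grey, round, 28 mm across, standing 10 mm proud of a black 44 mm collar on the console. The point's z is the button's axis, pointing out, 40 degrees from vertical towards scanner -x. The shut cover overhangs it (underside 43 mm above this point, edge 11 mm farther out), so press along its axis with the tool tilted; shut fingertips do.
- jog (a joint): Travel of the jog button, m: 0 released, 0.006 fully down. Springs back when let go. Fully down takes about 4 N along its axis; a push of 5 to 8 N holds it.
- gauge (a joint): Feed gauge, m, 0 at the start: an upright black pointer 30 mm wide, 11 mm high, that slides along a scale on the scanner's top, left of the bed, towards the console. It moves only while the jog button is held, about 7.7 mm/s with it fully down (slower when part pressed), so four seconds make about 30 mm; it stays put when let go. Driven from inside; it cannot be pushed by hand.
- eject (a joint): Travel of the small eject button, m: grey, round, 14 mm across, on the same console 105 mm to the left (scanner +y) of the jog button. Must not be pressed.
- box: Grey divided box with screws, 110 x 150 x 45 mm, loose, bystander; origin under its centre.
- spray: White bottle 64 mm across, 170 mm high, loose, bystander; origin under its centre.
- jar: White jar 60 mm across, 85 mm high, loose, bystander; origin under its centre.
- tapegun: Tape gun lying flat, roll 104 mm across and 52 mm high with a white handle, loose, bystander; origin under the roll's centre.
- screwdriver: Screwdriver lying beyond the scanner, about 0.2 m long, loose, bystander; handle to its -x.
- brush: Hand brush lying on the bench, loose, bystander; handle to its -x.
Mind the look-alikes: they are no part of the job. What is shaped like the part that bears block_mid but orange or pink is not meant.

How it is judged (in metres and radians):
On the way, in this order (a step that is already met when the one before it is completed fails the run):
1. the cleaning block stands upright in the dish, let go (horizontal distance between block_mid and dish below 0.034 m and z of block_mid in the frame of dish below 0.036 m and angle between block_mid's own z axis and vertical below 0.2 rad and contact force between the fingers and block below 0.1 N), for 0.3 s.
2. the cover is fully shut (value of joint cover below 0.06 rad), for 0.2 s.
3. with the cover shut, the jog button is held fully down in one press for the dwell (four seconds, at least 3.4) (value of joint jog above 0.0045 m and value of joint cover below 0.06 rad), for 3.4 s.
At the end, for the whole second after the job is handed in: The block stands upright (within 0.2 rad) and at rest on the dish's floor, its centre within 34 mm of the dish's centre; the cover is shut (within 0.06 rad); the jog button is released (less than 1.5 mm down) and the feed gauge reads 24.5 to 39 mm (about 3.2 to 5 s of holding) (all of step 1 and linear speed of block below 0.02 m/s and value of joint cover below 0.06 rad and value of joint jog below 0.0015 m and value of joint gauge between 0.0245 and 0.039 m); the robot touches nothing.
It fails at once if the eject button is pressed (value of joint eject above 0.002 m).
It fails at once if the jog button is held too long (gauge past 39 mm) (value of joint gauge above 0.039 m).
It fails at once if the feed is jogged before the cover is shut (value of joint jog above 0.0045 m and value of joint cover above 0.15 rad).
It fails at once if the block is dropped (falls free at more than 0.8 m/s) (linear speed of block above 0.8 m/s and contact force between the fingers and block below 0.05 N).
It fails at once if a bystander is pushed more than 40 mm (distance of any of box, spray, jar, tapegun, screwdriver, brush from where it was at the start of the episode above 0.04 m).
It also fails if it takes over 72 s, if anything falls off the work surface, if the arm or the gripper's body presses on something with over 40 N, if the wrist force passes 120 N, or if a joint passes its speed limit or range.

## Working session

There is one attempt and no reset: what is moved stays moved. The work goes in short steps, Python scripts to look and compute and a shell command to move; the robot and the scene stay as the last step left them, time stands still between calls to the robot, and variables do not carry over. Pictures are saved under pics/ and viewed, at most 10 in all, crops included, and the job is handed in when it is done.

```bash
mkdir -p pics; ls
python3 - <<'E'
from bench import r
import cv2
for n in("side","top"):
    im=r.camera(n); cv2.imwrite(f"pics/{n}0.png",im[:,:,::-1]); print(r.calibration(n))
print(r.get_state())
E
```

```text
pics
{'fov_y': 46.85316836796408, 'cx': 282.13993084717066, 'cy': 213.12756940232242, 'R': array([[-8.59739037e-01, -5.10733379e-01,  4.50775008e-04],
       [-3.90673447e-01,  6.57068077e-01, -6.44698224e-01],
       [ 3.28972713e-01, -5.54448336e-01, -7.64437046e-01]]), 't': array([0.54177735, 0.30967588, 1.26741163])}
{'fov_y': 50.25748625221859, 'cx': 277.17591642351033, 'cy': 207.73185394711857, 'R': array([[ 0.02388934, -0.99936721,  0.02635299],
       [-0.99023977, -0.02727534, -0.13667936],
       [ 0.13731166, -0.0228306 , -0.99026475]]), 't': array([-0.02437478,  0.63371686,  1.16393602])}
{'time_s': 0.1, 'joints': array([68.5886354 , 26.89458595, -2.78450225, 87.86777091,  1.38171777,
       65.37148388, -4.71615542]), 'joint_vel': array([-0.04731435, -0.08288486,  0.07488267, -0.1946708 ,  0.04332756,
        0.09347192,  0.06947448]), 'tau': array([ 1.54480418e-03, -5.11518037e+01, -4.66207881e-02, -2.38393450e+01,
        1.08208283e-02,  4.34843139e-03, -1.54950936e-05]), 'tcp_pos': array([ 0.22799369, -0.63478472,  0.23033738]), 'eef_rot': array([-1.79899826e+02,  4.06480478e-03,  1.97570438e+01]), 'ft_force': array([-0.76379431, -0.37225004, -0.80363509]), 'wrist_torque': array([-0.03304084,  0.00551357,  0.02304474]), 'grip_force': 0.0, 'gripper_width': 0.9976165716980566}
```

View pics/top0.png

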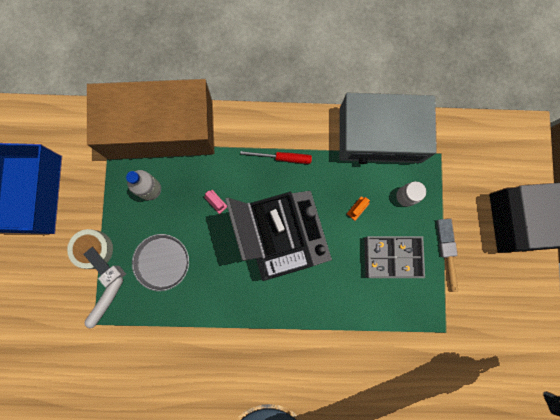

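View pics/side0.png

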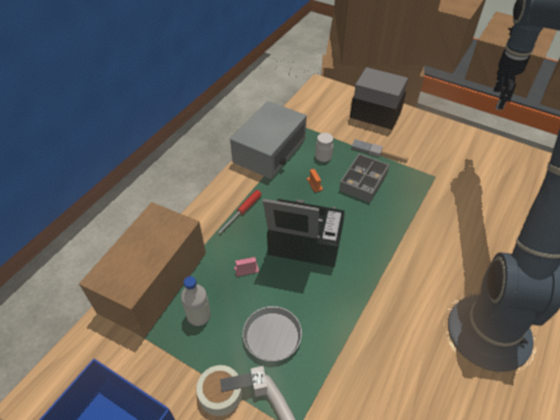

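The top view shows the scanner at about (280,235). Its cover is on the left near (243,232), the console on the right with buttons near (309,207) and (320,248), and the scale at (287,262). The white block is in the bed at (278,220), the dish at (160,262), and the pink (215,201) and orange (358,208) parts are look-alikes. The white block on the black foot inside the bed fits the description, so I'll check it in an enlarged crop.

Run:
```python
import cv2
t=cv2.imread("pics/top0.png")[180:290,215:345]
cv2.imwrite("pics/c0.png",cv2.resize(t,None,fx=5.4,fy=5.4,interpolation=cv2.INTER_CUBIC))
```

```text
(no output)
```

View pics/c0.png

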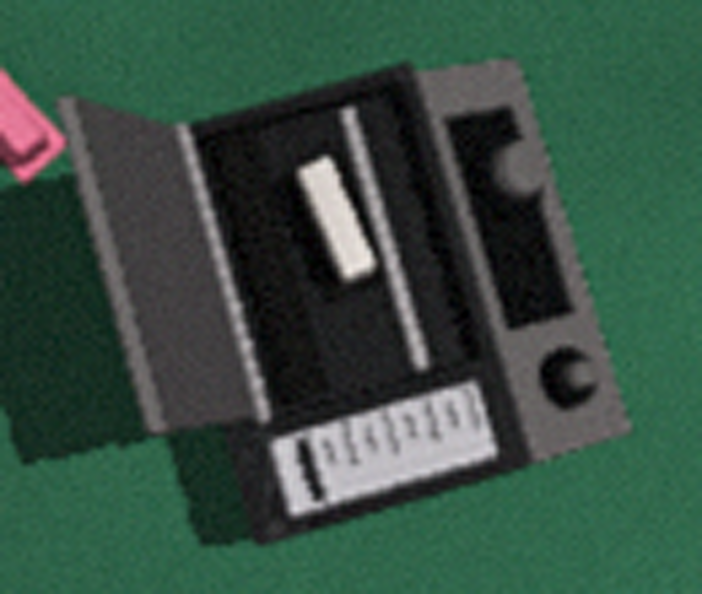

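The crop confirms it: the white bar on a black foot in the bed is centred at about crop (338,218), i.e. full picture (277.6,220.4). The jog button is the larger grey one at crop (520,168) and the eject button at (575,375). The cover edge runs from (70,100) to (150,430) and the hinge from (185,125) to (265,420).

```bash
cat > h.py <<'E'
import numpy as np,cv2
from bench import r
def ray(n,uv):
    c=r.calibration(n);f=210/np.tan(np.radians(c["fov_y"]/2))
    d=c["R"].T@np.array([(uv[0]-c["cx"])/f,(uv[1]-c["cy"])/f,1.]);return -c["R"].T@c["t"],d
def onz(n,uv,z):
    o,d=ray(n,uv);return o+d*(z-o[2])/d[2]
def proj(n,X):
    c=r.calibration(n);f=210/np.tan(np.radians(c["fov_y"]/2));p=c["R"]@np.asarray(X)+c["t"];return np.array([f*p[0]/p[2]+c["cx"],f*p[1]/p[2]+c["cy"]])
def tri(a,b):
    (o1,d1),(o2,d2)=ray("top",a),ray("side",b);d1=d1/np.linalg.norm(d1);d2=d2/np.linalg.norm(d2)
    s=np.linalg.lstsq(np.c_[d1,-d2],o2-o1,rcond=None)[0];p,q=o1+s[0]*d1,o2+s[1]*d2
    return (p+q)/2,np.linalg.norm(p-q)
E
python3 - <<'E'
from h import *
np.set_printoptions(precision=4,suppress=True)
C=lambda u,v:(215+(u-2.2)/5.4,180+(v-2.2)/5.4)
t=cv2.imread("pics/top0.png")
m=(t.min(2)>150).astype(np.uint8);n,l,s,c=cv2.connectedComponentsWithStats(m)
for i in range(1,n):
    if abs(c[i][0]-277.6)<5 and abs(c[i][1]-220)<6:
        ys,xs=np.nonzero(l==i);rc=cv2.minAreaRect(np.c_[xs,ys].astype(np.float32));P=[onz("top",p,.128) for p in cv2.boxPoints(rc)]
        print("bar",s[i],c[i],onz("top",rc[0],.128),np.linalg.norm(P[0]-P[1]),np.linalg.norm(P[1]-P[2]),P[1]-P[0],P[2]-P[1])
for k,p,z in [("jog",C(520,168),.075),("eject",C(575,375),.07),("hinge1",C(185,125),.103),("hinge2",C(265,420),.103),("frame tr",C(410,65),.103),("frame br",C(527,463),.103),("bl",C(250,542),.0),("cons tr",C(520,60),.04),("cons br",C(630,430),.04),
 ("scale",C(270,440),.103),("scale",C(292,517),.103),("scale",C(497,455),.103),("scale",C(475,380),.103),("edge1",C(60,98),.27),("edge2",C(145,432),.27)]: print(k,np.round(p,1),onz("top",p,z))
hsv=cv2.cvtColor(t,cv2.COLOR_BGR2HSV);g=(hsv[:,:,1]<70)&(hsv[:,:,2]>60);g[:, :125]=0;g[:,195:]=0;g[:228]=0;g[295:]=0
cs=max(cv2.findContours(g.astype(np.uint8),0,1)[0],key=cv2.contourArea);e=cv2.fitEllipse(cs);print("dish",e,onz("top",e[0],.026),np.ptp([onz("top",p[0],.026) for p in cs],axis=0))
E
```

```text
bar [271 209  13  22 131] [277.1069 219.7252] [ 0.592  -0.0067  0.128 ] 0.014837857437103865 0.054039639088082035 [ 0.0063 -0.0135  0.    ] [-0.0492 -0.0224  0.    ]
jog [310.9 210.7] [ 0.6244 -0.0962  0.075 ]
eject [321.1 249. ] [ 0.5248 -0.1247  0.07  ]
hinge1 [248.9 202.7] [0.6368 0.0662 0.103 ]
hinge2 [263.7 257.4] [0.4986 0.0244 0.103 ]
frame tr [290.5 191.6] [ 0.6688 -0.0401  0.103 ]
frame br [312.2 265.3] [ 0.4816 -0.0986  0.103 ]
bl [260.9 280. ] [0.4398 0.0307 0.    ]
cons tr [310.9 190.7] [ 0.684  -0.0989  0.04  ]
cons br [331.3 259.2] [ 0.4998 -0.156   0.04  ]
scale [264.6 261.1] [0.4894 0.0218 0.103 ]
scale [268.7 275.3] [0.4541 0.0106 0.103 ]
scale [306.6 263.9] [ 0.485  -0.0845  0.103 ]
scale [302.6 250. ] [ 0.5197 -0.0736  0.103 ]
edge1 [225.7 197.7] [0.6217 0.1103 0.27  ]
edge2 [241.4 259.6] [0.4882 0.0712 0.27  ]
dish ((160.05291748046875, 262.0775451660156), (55.49820327758789, 57.60219192504883), 45.87924575805664) [0.4813 0.3012 0.026 ] [0.1494 0.1503 0.    ]
```

Measured points agree with the given sizes: the hinge comes out 144 mm wide, jog to eject 104 mm, and the dish 150 mm across. I'll start the approach.

```bash
python3 -m crank '[{"travel":[0.024,0.042,0],"rotation":[0,0,0.5],"gripper":0.5},{"travel":[0.024,0.042,0],"rotation":[0,0,0.5],"gripper":0.5},{"travel":[0.024,0.042,0],"rotation":[0,0,0.5],"gripper":0.5},{"travel":[0.024,0.042,0],"rotation":[0,0,0.5],"gripper":0.5},{"travel":[0.024,0.042,0],"rotation":[0,0,0.5],"gripper":0.5},{"travel":[0.024,0.042,0],"rotation":[0,0,0.5],"gripper":0.5},{"travel":[0.024,0.042,0],"rotation":[0,0,0.5],"gripper":0.5},{"travel":[0.024,0.042,0],"rotation":[0,0,0.5],"gripper":0.5},{"travel":[0.024,0.042,0],"rotation":[0,0,0.5],"gripper":0.5},{"travel":[0.024,0.042,0],"rotation":[0,0,0.5],"gripper":0.5}]'; python3 -m crank '[{"travel":[0.024,0.042,0],"rotation":[0,0,0],"gripper":0.5},{"travel":[0.024,0.042,0],"rotation":[0,0,0],"gripper":0.5},{"travel":[0.024,0.042,0],"rotation":[0,0,0],"gripper":0.5},{"travel":[0.026,0.03,0],"rotation":[0,0,0],"gripper":0.5},{"travel":[0,0,0],"rotation":[0,0,0],"gripper":0.5},{"travel":[0,0,0],"rotation":[0,0,0],"gripper":0.5}]'
```

```text
time_s: 1.1
tcp_pos: [0.4686, -0.2134, 0.2312]
eef_rot: [180.0, 0.0, 24.8]
ft_force: [1.1, -0.4, 0.2]
gripper_width: 0.501
grip_force: 0.0
time_s: 1.7
tcp_pos: [0.5661, -0.0585, 0.2307]
eef_rot: [-180.0, 0.1, 24.9]
ft_force: [-0.1, -0.7, -0.6]
gripper_width: 0.502
grip_force: 0.0
```

```bash
python3 -m crank '[{"travel":[0.013,0.026,0],"rotation":[0,0,0],"gripper":0.5},{"travel":[0.013,0.026,0],"rotation":[0,0,0],"gripper":0.5},{"travel":[0,0,-0.03],"rotation":[0,0,0],"gripper":0.5},{"travel":[0,0,-0.03],"rotation":[0,0,0],"gripper":0.5},{"travel":[0,0,-0.03],"rotation":[0,0,0],"gripper":0.5},{"travel":[0,0,-0.02],"rotation":[0,0,0],"gripper":0.5},{"travel":[0,0,-0.015],"rotation":[0,0,0],"gripper":0.5},{"travel":[0,0,-0.01],"rotation":[0,0,0],"gripper":0.5},{"travel":[0,0,0],"rotation":[0,0,0],"gripper":0.5}]'
python3 - <<'E'
from h import *
cv2.imwrite("pics/c1.png",cv2.resize(r.camera("top")[160:290,200:345,::-1],None,fx=5,fy=4.6,interpolation=cv2.INTER_CUBIC))
E
```

```text
time_s: 2.6
tcp_pos: [0.5914, -0.0082, 0.0953]
eef_rot: [-180.0, 0.1, 24.7]
ft_force: [0.4, 0.6, 0.7]
gripper_width: 0.501
grip_force: 0.0
```

View pics/c1.png

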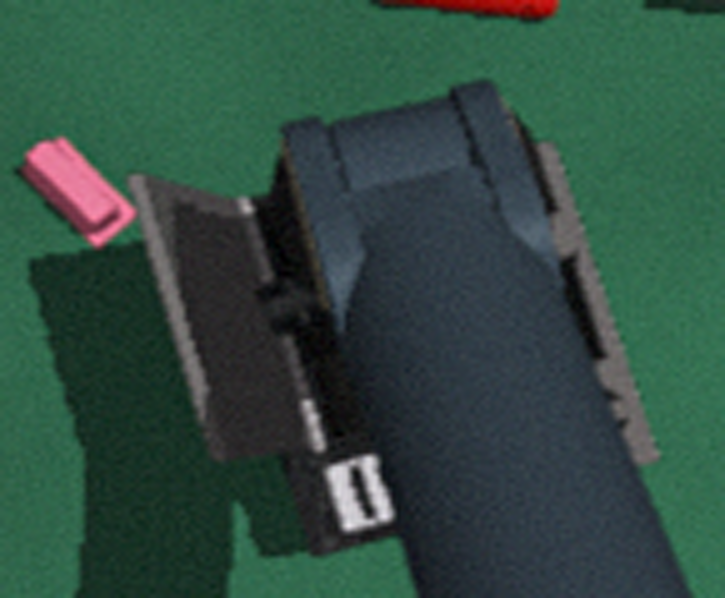

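The gripper covers the block at about crop (440,250), and nothing is touching. Closing on it.

```bash
python3 -m crank '[{"travel":[0,0,0],"rotation":[0,0,0],"gripper":0},{"travel":[0,0,0],"rotation":[0,0,0],"gripper":0},{"travel":[0,0,0],"rotation":[0,0,0],"gripper":0},{"travel":[0,0,0],"rotation":[0,0,0],"gripper":0},{"travel":[0,0,0],"rotation":[0,0,0],"gripper":0},{"travel":[0,0,0.005],"rotation":[0,0,0],"gripper":0},{"travel":[0,0,0.01],"rotation":[0,0,0],"gripper":0}]' 40
```

```text
time_s: 3.35
tcp_pos: [0.5911, -0.0074, 0.1108]
eef_rot: [-179.9, 0.1, 24.8]
ft_force: [0.1, -0.1, -1.4]
gripper_width: 0.185
grip_force: 39.0
```

```bash
python3 -m crank '[{"travel":[0,0,0.02],"rotation":[0,0,0],"gripper":0},{"travel":[0,0,0.04],"rotation":[0,0,0],"gripper":0},{"travel":[0,0,0.04],"rotation":[0,0,0],"gripper":0},{"travel":[0,0,0.04],"rotation":[0,0,0],"gripper":0},{"travel":[0,0,0.04],"rotation":[0,0,0],"gripper":0},{"travel":[0,0,0.04],"rotation":[0,0,0],"gripper":0},{"travel":[0,0,0.02],"rotation":[0,0,0],"gripper":0},{"travel":[-0.01,0.02,0],"rotation":[0,0,0],"gripper":0},{"travel":[-0.014,0.04,0],"rotation":[0,0,0],"gripper":0},{"travel":[-0.014,0.04,0],"rotation":[0,0,0],"gripper":0}]';python3 -m crank '[{"travel":[-0.014,0.04,0],"rotation":[0,0,0],"gripper":0},{"travel":[-0.014,0.04,0],"rotation":[0,0,0],"gripper":0},{"travel":[-0.014,0.04,0],"rotation":[0,0,0],"gripper":0},{"travel":[-0.014,0.04,0],"rotation":[0,0,0],"gripper":0},{"travel":[-0.010,0.03,-0.01],"rotation":[0,0,0],"gripper":0},{"travel":[-0.006,0.018,-0.04],"rotation":[0,0,0],"gripper":0},{"travel":[0,0,-0.04],"rotation":[0,0,0],"gripper":0},{"travel":[0,0,-0.04],"rotation":[0,0,0],"gripper":0},{"travel":[0,0,-0.04],"rotation":[0,0,0],"gripper":0},{"travel":[0,0,0],"rotation":[0,0,0],"gripper":0}]'
python3 - <<'E'
from h import *
a=r.camera("top")[200:330,70:230,::-1];b=r.camera("side")[220:420,180:380,::-1]
cv2.imwrite("pics/c2.png",np.hstack([cv2.resize(a,(400,400)),cv2.resize(b,(400,400))]))
E
```

```text
time_s: 4.35
tcp_pos: [0.5534, 0.0931, 0.3518]
eef_rot: [180.0, -0.0, 24.6]
ft_force: [1.3, 0.8, -0.6]
gripper_width: 0.175
grip_force: 39.1
time_s: 5.35
tcp_pos: [0.479, 0.2978, 0.1764]
eef_rot: [179.9, 0.7, 24.8]
ft_force: [-0.5, 0.6, -0.8]
gripper_width: 0.179
grip_force: 39.1
```

View pics/c2.png

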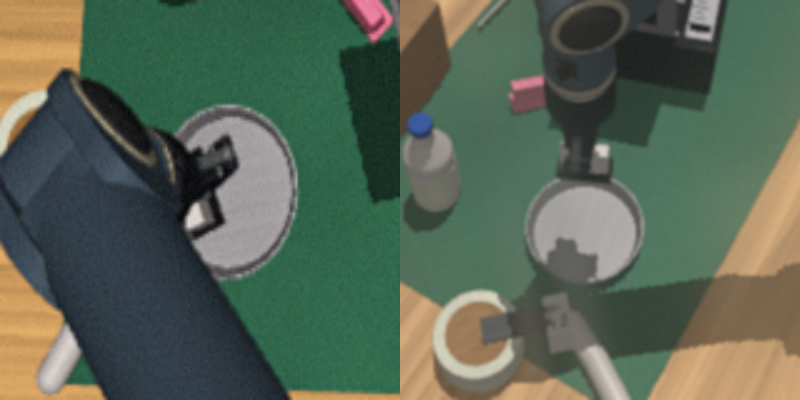

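The block is held upright above the dish, with the dish centre near crop (237,190) in the top half. I'll lower it and watch the contact force.

```bash
python3 -m crank '[{"travel":[0.002,0.003,-0.03],"rotation":[0,0,0],"gripper":0},{"travel":[0,0,-0.03],"rotation":[0,0,0],"gripper":0},{"travel":[0,0,-0.03],"rotation":[0,0,0],"gripper":0},{"travel":[0,0,-0.03],"rotation":[0,0,0],"gripper":0},{"travel":[0,0,-0.02],"rotation":[0,0,0],"gripper":0},{"travel":[0,0,-0.008],"rotation":[0,0,0],"gripper":0},{"travel":[0,0,0],"rotation":[0,0,0],"gripper":0},{"travel":[0,0,0],"rotation":[0,0,0],"gripper":0}]'
```

```text
time_s: 6.25
tcp_pos: [0.4857, 0.3049, 0.0354]
eef_rot: [-180.0, -0.2, 24.7]
ft_force: [-1.0, -1.5, -0.9]
gripper_width: 0.178
grip_force: 39.3
```

```bash
python3 -m crank '[{"travel":[-0.004,-0.003,-0.004],"rotation":[0,0,0],"gripper":0},{"travel":[0,0,-0.004],"rotation":[0,0,0],"gripper":0},{"travel":[0,0,-0.004],"rotation":[0,0,0],"gripper":0},{"travel":[0,0,-0.003],"rotation":[0,0,0],"gripper":0},{"travel":[0,0,0],"rotation":[0,0,0],"gripper":0},{"travel":[0,0,0],"rotation":[0,0,0],"gripper":0}]'
```

```text
time_s: 6.85
tcp_pos: [0.4803, 0.3006, 0.0214]
eef_rot: [179.9, -0.0, 24.7]
ft_force: [-6.7, -5.7, 24.4]
gripper_width: 0.18
grip_force: 43.2
```

```bash
python3 -m crank '[{"travel":[0,0,0.001],"rotation":[0,0,0],"gripper":0},{"travel":[0,0,0],"rotation":[0,0,0],"gripper":0.4},{"travel":[0,0,0],"rotation":[0,0,0],"gripper":0.4},{"travel":[0,0,0],"rotation":[0,0,0],"gripper":0.4},{"travel":[0,0,0],"rotation":[0,0,0],"gripper":0.4},{"travel":[0,0,0.02],"rotation":[0,0,0],"gripper":0.4},{"travel":[0,0,0.03],"rotation":[0,0,0],"gripper":0.4},{"travel":[0,0,0.04],"rotation":[0,0,0],"gripper":0.4},{"travel":[0,0,0.05],"rotation":[0,0,0],"gripper":0.4},{"travel":[0,0,0.05],"rotation":[0,0,0],"gripper":0}]';python3 -m crank '[{"travel":[0,0,0.05],"rotation":[0,0,0],"gripper":0},{"travel":[0,0.03,0.04],"rotation":[0,0,0],"gripper":0},{"travel":[0,0.03,0.03],"rotation":[0,0,0],"gripper":0},{"travel":[0,0.03,0.03],"rotation":[0,0,0],"gripper":0},{"travel":[0,0,0],"rotation":[0,0,0],"gripper":0}]'
python3 - <<'E'
from h import *
a=r.camera("top")[180:300,110:270,::-1];b=r.camera("side")[180:380,180:380,::-1]
cv2.imwrite("pics/c3.png",np.hstack([cv2.resize(a,(400,400)),cv2.resize(b,(400,400))]))
E
```

```text
time_s: 7.85
tcp_pos: [0.4797, 0.3005, 0.2106]
eef_rot: [-180.0, 0.1, 24.8]
ft_force: [1.1, 0.3, -0.9]
gripper_width: 0.243
grip_force: 0.0
time_s: 8.35
tcp_pos: [0.4792, 0.3967, 0.3636]
eef_rot: [-179.7, -0.4, 25.1]
ft_force: [0.3, 1.3, 1.0]
gripper_width: -0.002
grip_force: 0.0
```

View pics/c3.png

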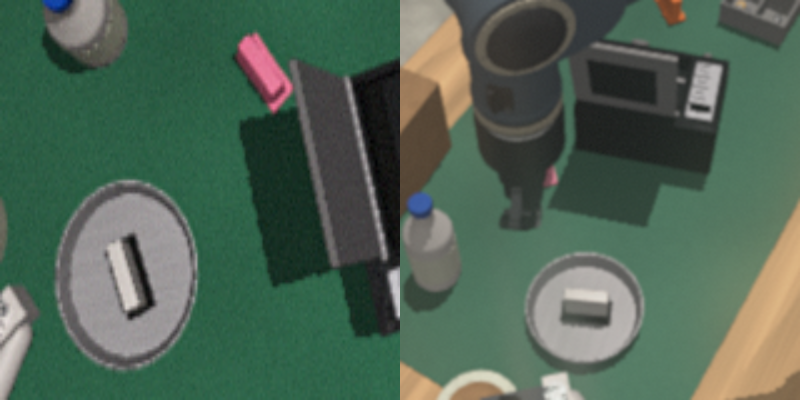

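The block stands upright at the dish centre: bar at crop (125,275), dish centre (127,275). Now the cover arc waypoints.

```bash
python3 -m crank '[{"travel":[0.009,-0.038,-0.017],"rotation":[0,0,-1.1],"gripper":0},{"travel":[0.009,-0.038,-0.017],"rotation":[0,0,-1.1],"gripper":0},{"travel":[0.009,-0.038,-0.017],"rotation":[0,0,-1.1],"gripper":0},{"travel":[0.009,-0.038,-0.017],"rotation":[0,0,-1.1],"gripper":0},{"travel":[0.009,-0.038,-0.017],"rotation":[0,0,-1.1],"gripper":0},{"travel":[0.009,-0.038,-0.017],"rotation":[0,0,-1.1],"gripper":0},{"travel":[0.009,-0.038,-0.017],"rotation":[0,0,-1.1],"gripper":0},{"travel":[0,0,0],"rotation":[0,0,0],"gripper":0},{"travel":[0,0,0],"rotation":[0,0,0],"gripper":0}]'
python3 - <<'E'
from h import *
np.set_printoptions(precision=3,suppress=True)
H=np.array([.5677,.0453,.104]);X=np.array([-.292,.956,0]);Z=np.array([0,0,1.])
for q in [1.8,1.6,1.4,1.2,1.0,.8,.6,.45,.3,.15,0,-.03]:
    P=H+.148*(-np.cos(q)*X+np.sin(q)*Z)+(.008+.013*np.sin(q))*(np.sin(q)*X+np.cos(q)*Z)
    if q<1.8: print(q,P,"d",P-O)
    else: print(q,P)
    O=P
E
```

```text
time_s: 9.35
tcp_pos: [0.5422, 0.1219, 0.2385]
eef_rot: [180.0, 0.2, 16.8]
ft_force: [-0.0, 0.6, -0.0]
gripper_width: 0.0
grip_force: 0.0
1.8 [0.552 0.097 0.243]
1.6 [0.56  0.069 0.251] d [ 0.008 -0.027  0.008]
1.4 [0.569 0.041 0.253] d [ 0.009 -0.029  0.002]
1.2 [0.578 0.012 0.249] d [ 0.009 -0.029 -0.004]
1.0 [ 0.586 -0.016  0.239] d [ 0.009 -0.028 -0.01 ]
0.8 [ 0.594 -0.041  0.222] d [ 0.008 -0.025 -0.017]
0.6 [ 0.601 -0.063  0.2  ] d [ 0.007 -0.022 -0.022]
0.45 [ 0.605 -0.076  0.181] d [ 0.004 -0.013 -0.02 ]
0.3 [ 0.608 -0.087  0.159] d [ 0.003 -0.01  -0.022]
0.15 [ 0.61  -0.093  0.136] d [ 0.002 -0.007 -0.023]
0 [ 0.611 -0.096  0.112] d [ 0.001 -0.003 -0.024]
-0.03 [ 0.611 -0.096  0.107] d [ 0.    -0.    -0.005]
```

```bash
python3 -m crank '[{"travel":[0.005,-0.013,0.002],"rotation":[0,0,0],"gripper":0},{"travel":[0.005,-0.013,0.003],"rotation":[0,0,0],"gripper":0},{"travel":[0.004,-0.013,0.004],"rotation":[0,0,0],"gripper":0},{"travel":[0.004,-0.014,0.004],"rotation":[0,0,0],"gripper":0},{"travel":[0.005,-0.014,0.001],"rotation":[0,0,0],"gripper":0},{"travel":[0.004,-0.014,0.001],"rotation":[0,0,0],"gripper":0},{"travel":[0.005,-0.015,-0.002],"rotation":[0,0,0],"gripper":0},{"travel":[0.004,-0.014,-0.002],"rotation":[0,0,0],"gripper":0}]'
python3 - <<'E'
from h import *
a=r.camera("top")[160:290,200:345,::-1];b=r.camera("side")[130:290,220:380,::-1]
cv2.imwrite("pics/c4.png",np.hstack([cv2.resize(a,(400,400)),cv2.resize(b,(400,400))]))
E
```

```text
time_s: 10.15
tcp_pos: [0.5797, 0.0132, 0.2511]
eef_rot: [180.0, -0.0, 17.0]
ft_force: [-0.1, 0.9, -0.3]
gripper_width: 0.001
grip_force: 0.6
```

View pics/c4.png

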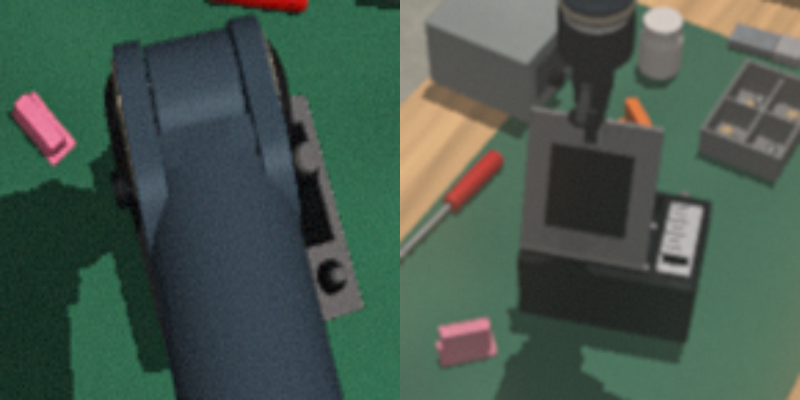

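The cover (side crop corners (530,108) to (660,128)) is coming forward, with the fingertips behind its outer face at (590,135). I'll continue along the arc.

```bash
python3 -m crank '[{"travel":[0.004,-0.014,-0.006],"rotation":[0,0,0],"gripper":0},{"travel":[0.004,-0.014,-0.006],"rotation":[0,0,0],"gripper":0},{"travel":[0.004,-0.013,-0.008],"rotation":[0,0,0],"gripper":0},{"travel":[0.004,-0.013,-0.009],"rotation":[0,0,0],"gripper":0},{"travel":[0.003,-0.011,-0.011],"rotation":[0,0,0],"gripper":0},{"travel":[0.003,-0.011,-0.011],"rotation":[0,0,0],"gripper":0},{"travel":[0.002,-0.007,-0.01],"rotation":[0,0,0],"gripper":0},{"travel":[0.002,-0.006,-0.01],"rotation":[0,0,0],"gripper":0},{"travel":[0.002,-0.005,-0.011],"rotation":[0,0,0],"gripper":0},{"travel":[0.001,-0.005,-0.011],"rotation":[0,0,0],"gripper":0}]';python3 -m crank '[{"travel":[0.001,-0.004,-0.012],"rotation":[0,0,0],"gripper":0},{"travel":[0.001,-0.003,-0.012],"rotation":[0,0,0],"gripper":0},{"travel":[0,-0.002,-0.012],"rotation":[0,0,0],"gripper":0},{"travel":[0,-0.001,-0.01],"rotation":[0,0,0],"gripper":0},{"travel":[0,0,0],"rotation":[0,0,0],"gripper":0}]'
```

```text
time_s: 11.25
tcp_pos: [0.6084, -0.0845, 0.1574]
eef_rot: [180.0, -0.0, 17.1]
ft_force: [0.2, -0.2, 0.4]
gripper_width: -0.001
grip_force: 0.3
time_s: 11.75
tcp_pos: [0.6107, -0.0942, 0.1131]
eef_rot: [180.0, -0.0, 17.1]
ft_force: [-2.0, 0.2, 7.6]
gripper_width: 0.002
grip_force: 4.2
```

```bash
python3 -m crank '[{"travel":[0,0,-0.002],"rotation":[0,0,0],"gripper":0},{"travel":[0,0,-0.001],"rotation":[0,0,0],"gripper":0},{"travel":[0,0,0],"rotation":[0,0,0],"gripper":0},{"travel":[0,0,0],"rotation":[0,0,0],"gripper":0}]'
```

```text
time_s: 12.15
tcp_pos: [0.6108, -0.0941, 0.1128]
eef_rot: [179.9, -0.1, 17.1]
ft_force: [-7.5, 0.4, 20.6]
gripper_width: 0.004
grip_force: 10.4
```

The cover is on its stop: z held at 0.1128 m while the force rose to 20 N. That puts its underside at about z = 0.104 m. I'll back off, check the joints and work out the jog press.

```bash
python3 -m crank '[{"travel":[0,0,0.02],"rotation":[0,0,0],"gripper":0},{"travel":[0,0,0.04],"rotation":[0,0,0],"gripper":0},{"travel":[0,-0.02,0.04],"rotation":[0,0,0],"gripper":0},{"travel":[0,-0.04,0.02],"rotation":[0,0,0],"gripper":0},{"travel":[0,-0.04,0.02],"rotation":[0,0,0],"gripper":0},{"travel":[0,-0.04,0.0],"rotation":[0,0,0],"gripper":0}]'
python3 - <<'E'
from h import *
np.set_printoptions(precision=4,suppress=True)
print(r.get_state()["joints"])
H=np.array([.5677,.0453,.104]);X=np.array([-.292,.956,0]);Y=np.array([-.956,-.292,0])
for ys in(-.012,-.008,-.016):
  J=H-.159*X+ys*Y-[0,0,.043];print(ys,J,proj("top",J))
print(onz("top",(310.9,210.7),.061))
t=cv2.imread("pics/top0.png");print(t[202:222,302:322,1])
cv2.imwrite("pics/c5.png",cv2.resize(r.camera("top")[160:290,200:345,::-1],None,fx=5,fy=4.6,interpolation=cv2.INTER_CUBIC))
E
```

```text
time_s: 12.75
tcp_pos: [0.6117, -0.236, 0.2527]
eef_rot: [179.8, -0.3, 17.1]
ft_force: [0.5, 0.1, -0.5]
gripper_width: -0.005
grip_force: 0.0
[ 31.2119  25.2519 -19.5477  88.6955   8.975   67.2223 -62.9467]
-0.012 [ 0.6256 -0.1032  0.061 ] [312.9819 211.0003]
-0.008 [ 0.6218 -0.1044  0.061 ] [313.4012 212.4367]
-0.016 [ 0.6294 -0.102   0.061 ] [312.5629 209.565 ]
[ 0.6263 -0.0976  0.061 ]
[[ 13  16  14  15   5   8  15  23  63  98  98  99  96  95 100  98  96 101
   92  87]
 [ 16  22   9  21  11  18  23  10  36  80 103 100  98  97 100  95 100  96
   96  98]
 [ 21  19  16  16  11  17   1  13  29  76  98  95  93  86  97  98  98 102
   94 101]
 [  6  12  14  10  18  13  17  18  23  48  92  96  95  95 101  99 101 104
   95 101]
 [ 16  10  15  21  16  18  21  43  71  89  96  98  96 102 101 100  98 102
   95 104]
 [ 16   1  14  10  23  33  56  81  96  95 100  96  98  91  76  95  95 101
   97  96]
 [ 16  12  10  16  34  49  76  97 102 101  95  95  95  90  94  98 103  96
   99 100]
 [ 14   1  12  15  42  58  76 102 103  95  99  97  94  94 110 100 101 107
   97 101]
 [  1  18  18  25  41  66  8
[... 292 characters left out ...]
  97  99
   97  98]
 [  7  16  17  10  23  38  65  67  87  98 105 100  89  75 101  93  88 104
  103 100]
 [  1   2   4   9  14  23  37  49  60  74  80  67  49  61 102  95  96 100
   95 102]
 [ 23  13   7  14  12   8  14  28  38  40  42  30  27  63  95  94  91 102
  104 106]
 [ 19  18  13   9  10  11  16  19  19  21  18  13  23  69 104 104  90  84
  103 103]
 [ 33  10  13  17   4  15  18  17   5  19  11   9  31  60  99  97  94  95
  102  97]
 [ 38  13  11  18   8   9   7  14  18   4  15  22  15  52 102 102 107 109
   97 101]
 [ 75  25  10  11  13   1   4  12  14  18  10  14   7  40  77  93 104 100
   91 102]
 [ 93  38  10  20  15  16  19  13  17  16  13  16  24  22  65 103  93  98
  101 101]]
```

View pics/c5.png

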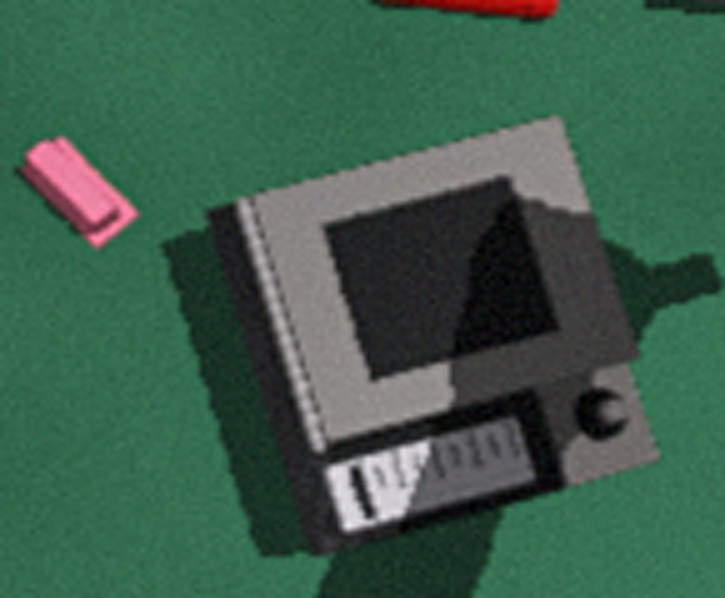

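The cover is shut: edge at crop (560,118) to (637,355), level. The predicted jog point (0.6256, -0.1032, 0.061) reprojects to (313,211), which matches the button face seen earlier. Next I'll turn and tilt the tool clear of the scanner.

```bash
python3 -m crank '[{"travel":[0.005,0,0],"rotation":[0,0,-8.5],"gripper":0},{"travel":[0.005,0,0],"rotation":[0,0,-8.5],"gripper":0},{"travel":[0.005,0,0],"rotation":[0,0,-8.5],"gripper":0},{"travel":[0.005,0,0],"rotation":[0,0,-8.5],"gripper":0},{"travel":[0.005,0,0],"rotation":[0,0,-8.5],"gripper":0},{"travel":[0.005,0,0],"rotation":[0,0,-8.5],"gripper":0},{"travel":[0.005,0,0],"rotation":[0,0,-8.5],"gripper":0},{"travel":[0.005,0,0],"rotation":[0,0,-8.5],"gripper":0},{"travel":[0.005,0,0],"rotation":[0,0,-8.5],"gripper":0},{"travel":[0.005,0,0],"rotation":[0,0,-8.5],"gripper":0}]'; python3 -m crank '[{"travel":[0,0,0],"rotation":[0,0,-5],"gripper":0},{"travel":[0,0,0],"rotation":[7.65,2.34,0],"gripper":0},{"travel":[0,0,0],"rotation":[7.65,2.34,0],"gripper":0},{"travel":[0,0,0],"rotation":[7.65,2.34,0],"gripper":0},{"travel":[0,0,0],"rotation":[7.65,2.34,0],"gripper":0},{"travel":[0,0,0],"rotation":[7.65,2.34,0],"gripper":0},{"travel":[0,0,0],"rotation":[0,0,0],"gripper":0},{"travel":[0,0,0],"rotation":[0,0,0],"gripper":0}]'
cat >> h.py <<'E'
def chk():
    from scipy.spatial.transform import Rotation as Ro
    s=r.get_state();R=Ro.from_euler("xyz",s["eef_rot"],degrees=True).as_matrix();A=np.array([.188,-.615,.766]);Rd=np.c_[np.cross([-.956,-.292,0],-A),[-.956,-.292,0],-A]
    d=s["tcp_pos"]-np.array([.6256,-.1032,.061]);h=d@A
    print("t",s["time_s"],"j",s["joints"].round(0),"along",h.round(4),"lateral",(d-h*A).round(4),"F axial",(s["ft_force"]@A).round(1),"rotvec fix",Ro.from_matrix(Rd@R.T).as_rotvec(degrees=True).round(1),"tcp",s["tcp_pos"].round(4))
E
python3 -c "from h import *;chk()"
```

```text
time_s: 13.8
tcp_pos: [0.6601, -0.2339, 0.2483]
eef_rot: [179.9, 0.0, -68.3]
ft_force: [-0.1, -0.5, -0.1]
gripper_width: -0.005
grip_force: 0.0
time_s: 14.6
tcp_pos: [0.66, -0.2343, 0.2475]
eef_rot: [179.9, 40.0, -73.1]
ft_force: [1.3, 1.4, -0.1]
gripper_width: -0.001
grip_force: 0.0
t 14.6 j [  31.   45.   -8.   64.  -24.   99. -136.] along 0.23 lateral [-0.0089  0.0103  0.0103] F axial -0.7 rotvec fix [ 0.  -0.1 -0. ] tcp [ 0.66   -0.2343  0.2475]
```

```bash
python3 -m crank '[{"travel":[0.009,-0.012,-0.011],"rotation":[0,0,0],"gripper":0},{"travel":[-0.0075,0.0246,-0.0308],"rotation":[0,0,0],"gripper":0},{"travel":[-0.0075,0.0246,-0.0308],"rotation":[0,0,0],"gripper":0},{"travel":[-0.0075,0.0246,-0.0308],"rotation":[0,0,0],"gripper":0},{"travel":[-0.0075,0.0246,-0.0308],"rotation":[0,0,0],"gripper":0},{"travel":[-0.0075,0.0246,-0.0308],"rotation":[0,0,0],"gripper":0},{"travel":[0,0,0],"rotation":[0,0,0],"gripper":0},{"travel":[0,0,0],"rotation":[0,0,0],"gripper":0}]';python3 - <<'E'
from h import *
chk()
a=r.camera("top")[170:260,270:360,::-1];b=r.camera("side")[130:290,220:380,::-1]
cv2.imwrite("pics/c6.png",np.hstack([cv2.resize(a,(400,400)),cv2.resize(b,(400,400))]))
E
```

```text
time_s: 15.4
tcp_pos: [0.6322, -0.1212, 0.0861]
eef_rot: [-179.8, 39.9, -72.6]
ft_force: [0.7, 0.3, 0.9]
gripper_width: -0.0
grip_force: 0.0
t 15.4 j [  27.   46.  -10.   84.  -25.   77. -132.] along 0.0315 lateral [0.0007 0.0014 0.0009] F axial 0.6 rotvec fix [ 0.1  0.2 -0.3] tcp [ 0.6322 -0.1212  0.0861]
```

View pics/c6.png

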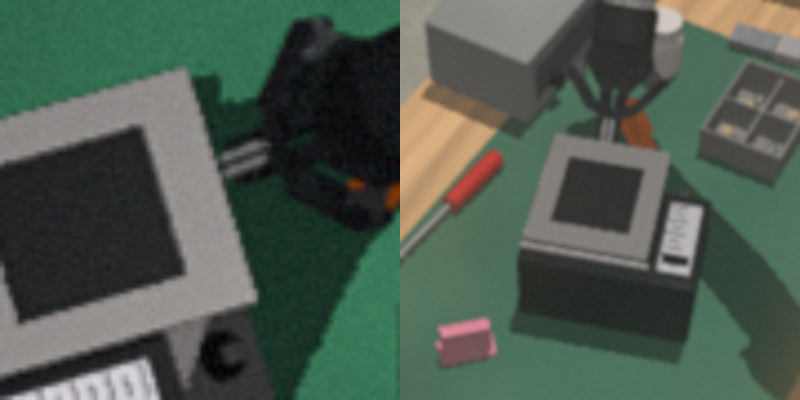

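Fingertips at crop (245,155) point under the cover's edge at the jog, clear of the cover and far from the eject button at (225,355). Approaching to first contact.

```bash
python3 -m crank '[{"travel":[-0.0015,0.004,-0.007],"rotation":[0,0,0],"gripper":0},{"travel":[-0.0015,0.0049,-0.0061],"rotation":[0,0,0],"gripper":0},{"travel":[-0.0015,0.0049,-0.0061],"rotation":[0,0,0],"gripper":0},{"travel":[0,0,0],"rotation":[0,0,0],"gripper":0}]';python3 -c "from h import *;chk()"
```

```text
time_s: 15.9
tcp_pos: [0.6262, -0.1082, 0.0641]
eef_rot: [179.9, 40.1, -72.9]
ft_force: [-0.0, 1.3, -0.2]
gripper_width: -0.002
grip_force: 0.0
t 15.9 j [  27.   47.  -10.   86.  -25.   74. -132.] along 0.0055 lateral [-0.0004 -0.0016 -0.0012] F axial -1.0 rotvec fix [-0.1 -0.1 -0.1] tcp [ 0.6262 -0.1082  0.0641]
```

```bash
python3 -m crank '[{"travel":[-0.0007,0.0022,-0.0027],"rotation":[0,0,0],"gripper":0},{"travel":[-0.0007,0.0022,-0.0027],"rotation":[0,0,0],"gripper":0},{"travel":[-0.0007,0.0022,-0.0027],"rotation":[0,0,0],"gripper":0}]';python3 -c "from h import *;chk()"
```

```text
time_s: 16.2
tcp_pos: [0.6253, -0.1031, 0.0569]
eef_rot: [-179.9, 40.0, -72.9]
ft_force: [-0.4, 0.2, 0.8]
gripper_width: 0.0
grip_force: 1.0
t 16.2 j [  26.   47.  -10.   87.  -26.   73. -132.] along -0.0033 lateral [ 0.0003 -0.0019 -0.0016] F axial 0.4 rotvec fix [ 0.   0.1 -0. ] tcp [ 0.6253 -0.1031  0.0569]
```

```bash
python3 -m crank '[{"travel":[-0.0006,0.0018,-0.0023],"rotation":[0,0,0],"gripper":0},{"travel":[0,0,0],"rotation":[0,0,0],"gripper":0}]';python3 -c "from h import *;chk()"
```

```text
time_s: 16.4
tcp_pos: [0.6247, -0.1013, 0.0548]
eef_rot: [-179.9, 40.0, -72.9]
ft_force: [1.2, -2.4, 2.2]
gripper_width: 0.001
grip_force: 1.6
t 16.4 j [  26.   48.  -10.   87.  -26.   73. -132.] along -0.0061 lateral [ 0.0002 -0.0019 -0.0015] F axial 3.4 rotvec fix [ 0.   0.1 -0. ] tcp [ 0.6247 -0.1013  0.0548]
```

```bash
python3 -m crank '[{"travel":[-0.0004,0.0012,-0.0015],"rotation":[0,0,0],"gripper":0},{"travel":[0,0,0],"rotation":[0,0,0],"gripper":0}]';python3 -c "from h import *;chk()"
```

```text
time_s: 16.6
tcp_pos: [0.6245, -0.1009, 0.0542]
eef_rot: [-179.9, 39.9, -72.9]
ft_force: [0.1, -3.8, 7.0]
gripper_width: 0.003
grip_force: 3.4
t 16.6 j [  26.   48.  -10.   87.  -26.   72. -132.] along -0.0068 lateral [ 0.0002 -0.0019 -0.0016] F axial 7.8 rotvec fix [ 0.1  0.1 -0. ] tcp [ 0.6245 -0.1009  0.0542]
```

```bash
Z='{"travel":[0,0,0],"rotation":[0,0,0],"gripper":0}'; python3 -m crank '[{"travel":[0,0,0],"rotation":[0,0,0],"gripper":0},{"travel":[0,0,0],"rotation":[0,0,0],"gripper":0},{"travel":[0,0,0],"rotation":[0,0,0],"gripper":0},{"travel":[0,0,0],"rotation":[0,0,0],"gripper":0},{"travel":[0,0,0],"rotation":[0,0,0],"gripper":0},{"travel":[0,0,0],"rotation":[0,0,0],"gripper":0},{"travel":[0,0,0],"rotation":[0,0,0],"gripper":0},{"travel":[0,0,0],"rotation":[0,0,0],"gripper":0},{"travel":[0,0,0],"rotation":[0,0,0],"gripper":0},{"travel":[0,0,0],"rotation":[0,0,0],"gripper":0}]'
python3 - <<'E'
from h import *
chk()
H=np.array([.5677,.0453,.104]);X=np.array([-.292,.956,0]);Y=np.array([-.956,-.292,0])
for i,im in((0,cv2.imread("pics/top0.png")),(1,r.camera("top")[:,:,::-1])):
    # dark pixels in the middle row band of the scale
    xs=np.arange(-.02,-.10,-.001);print(''.join('#' if min(im[tuple(np.round(proj("top",[*(H+x*X+.104*Y)[:2],.106])).astype(int)[::-1])])<60 else '.' for x in xs))
E
```

```text
time_s: 17.6
tcp_pos: [0.6246, -0.1009, 0.0542]
eef_rot: [-179.9, 39.9, -72.9]
ft_force: [-0.6, -3.7, 5.3]
gripper_width: 0.001
grip_force: 3.2
t 17.6 j [  26.   48.  -10.   87.  -26.   72. -132.] along -0.0068 lateral [ 0.0003 -0.0019 -0.0016] F axial 6.2 rotvec fix [ 0.1  0.1 -0. ] tcp [ 0.6246 -0.1009  0.0542]
................................................................................
..######........................................................................
```

```bash
python3 -m crank '[{"travel":[0,0,0],"rotation":[0,0,0],"gripper":0},{"travel":[0,0,0],"rotation":[0,0,0],"gripper":0},{"travel":[0,0,0],"rotation":[0,0,0],"gripper":0},{"travel":[0,0,0],"rotation":[0,0,0],"gripper":0},{"travel":[0,0,0],"rotation":[0,0,0],"gripper":0},{"travel":[0,0,0],"rotation":[0,0,0],"gripper":0},{"travel":[0,0,0],"rotation":[0,0,0],"gripper":0},{"travel":[0,0,0],"rotation":[0,0,0],"gripper":0},{"travel":[0,0,0],"rotation":[0,0,0],"gripper":0},{"travel":[0,0,0],"rotation":[0,0,0],"gripper":0}]'
python3 - <<'E'
from h import *
chk()
H=np.array([.5677,.0453,.104]);X=np.array([-.292,.956,0]);Y=np.array([-.956,-.292,0])
for i,im in((0,cv2.imread("pics/top0.png")),(1,r.camera("top")[:,:,::-1])):
    xs=np.arange(0,-.08,-.001);print(''.join('#' if min(im[tuple(np.round(proj("top",[*(H+x*X+.104*Y)[:2],.106])).astype(int)[::-1])])<60 else '.' for x in xs))
E
```

```text
time_s: 18.65
tcp_pos: [0.6246, -0.1009, 0.0542]
eef_rot: [-179.9, 39.9, -72.9]
ft_force: [0.2, -3.4, 5.2]
gripper_width: 0.002
grip_force: 3.2
t 18.65 j [  26.   48.  -10.   87.  -26.   72. -132.] along -0.0068 lateral [ 0.0003 -0.0019 -0.0016] F axial 6.1 rotvec fix [ 0.1  0.1 -0. ] tcp [ 0.6246 -0.1009  0.0542]
............#####...............................................................
..............................#####.............................................
```

The gauge reads about 18 mm at 18.7 s, so 16 more rows and then release.

```bash
python3 -m crank '[{"travel":[0,0,0],"rotation":[0,0,0],"gripper":0},{"travel":[0,0,0],"rotation":[0,0,0],"gripper":0},{"travel":[0,0,0],"rotation":[0,0,0],"gripper":0},{"travel":[0,0,0],"rotation":[0,0,0],"gripper":0},{"travel":[0,0,0],"rotation":[0,0,0],"gripper":0},{"travel":[0,0,0],"rotation":[0,0,0],"gripper":0},{"travel":[0,0,0],"rotation":[0,0,0],"gripper":0},{"travel":[0,0,0],"rotation":[0,0,0],"gripper":0},{"travel":[0,0,0],"rotation":[0,0,0],"gripper":0},{"travel":[0,0,0],"rotation":[0,0,0],"gripper":0}]'; python3 -m crank '[{"travel":[0,0,0],"rotation":[0,0,0],"gripper":0},{"travel":[0,0,0],"rotation":[0,0,0],"gripper":0},{"travel":[0,0,0],"rotation":[0,0,0],"gripper":0},{"travel":[0,0,0],"rotation":[0,0,0],"gripper":0},{"travel":[0,0,0],"rotation":[0,0,0],"gripper":0},{"travel":[0,0,0],"rotation":[0,0,0],"gripper":0},{"travel":[0.004,-0.0123,0.0153],"rotation":[0,0,0],"gripper":0},{"travel":[0.006,-0.0184,0.023],"rotation":[0,0,0],"gripper":0},{"travel":[0.006,-0.0184,0.023],"rotation":[0,0,0],"gripper":0},{"travel":[0.006,-0.0184,0.023],"rotation":[0,0,0],"gripper":0}]'; python3 -m crank '[{"travel":[0.006,-0.0184,0.023],"rotation":[0,0,0],"gripper":0},{"travel":[0.006,-0.0184,0.023],"rotation":[0,0,0],"gripper":0},{"travel":[0.006,-0.0184,0.023],"rotation":[0,0,0],"gripper":0},{"travel":[0,0,0],"rotation":[0,0,0],"gripper":0},{"travel":[0,0,0],"rotation":[0,0,0],"gripper":0},{"travel":[0,0,0],"rotation":[0,0,0],"gripper":0}]'
python3 - <<'E'
from h import *
H=np.array([.5677,.0453,.104]);X=np.array([-.292,.956,0]);Y=np.array([-.956,-.292,0])
im=r.camera("top")[:,:,::-1]
xs=np.arange(0,-.08,-.001);print(''.join('#' if min(im[tuple(np.round(proj("top",[*(H+x*X+.104*Y)[:2],.106])).astype(int)[::-1])])<60 else '.' for x in xs))
cv2.imwrite("pics/c7.png",cv2.resize(im[130:310,110:380],(780,520)))
E
```

```text
time_s: 19.7
tcp_pos: [0.6246, -0.1009, 0.0542]
eef_rot: [-179.9, 39.9, -72.9]
ft_force: [0.3, -2.9, 5.4]
gripper_width: 0.0
grip_force: 3.2
time_s: 20.7
tcp_pos: [0.646, -0.1675, 0.1381]
eef_rot: [180.0, 40.0, -72.9]
ft_force: [-0.4, 0.1, -0.7]
gripper_width: -0.001
grip_force: 0.0
time_s: 21.3
tcp_pos: [0.6634, -0.2209, 0.2051]
eef_rot: [179.9, 40.2, -72.9]
ft_force: [-0.1, 0.5, -0.8]
gripper_width: -0.004
grip_force: 0.0
...........................................#####................................
```

View pics/c7.png

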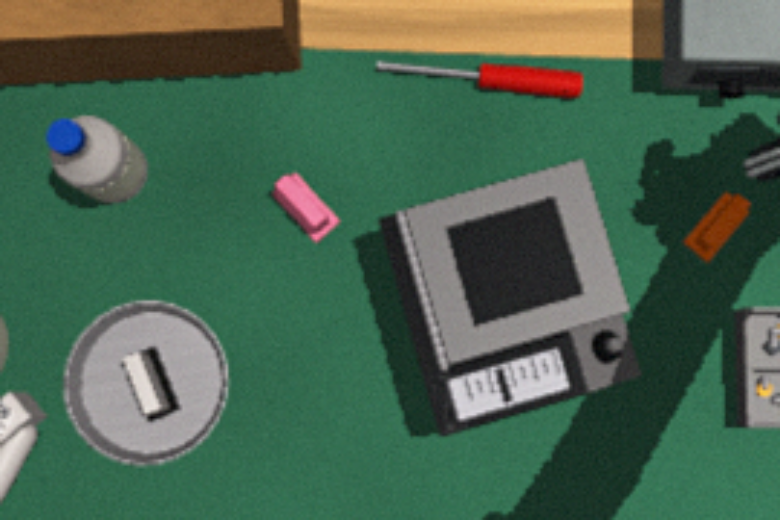

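The gauge moved about 31 mm, with its pointer now at (502,385). The cover is shut, the block is upright at the dish centre (148,383), and the robot is clear of everything.

```bash
python3 -c "
from bench import r
print(r.sign_off())"
```

```text
the job is handed in; nothing more can be done
None
```

The job is handed in, with no verdict shown: the block stands upright in the middle of the dish, the cover is shut, and the jog button was held in one press of about 3.8 s and released, moving the gauge about 31 mm; the eject button was not touched.

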